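# Line up the rind stamp over the cheese

## Robot

A 6-joint arm with a two-finger parallel gripper is mounted at the origin on the work surface. World frame = base frame: x ahead of the robot, y to its left, z up, the work surface at z = 0. Lengths are in m, angles in rad, forces in N, time in s.
With the tool pointing down it reaches from about 0.325 to 0.9 m from the base axis. Payload 6.1 kg.
Tool frame: the origin (TCP) lies on the front face of the gripper's body, between the roots of the fingers; the fingertips stand 73 mm ahead of it and the grasp point (between the pads) lies 54 mm ahead of it; z points along the fingers, y is the line along which they close (so a half turn about z gives the same grasp; the last joint's range is limited). The gripper opens to 85 mm and grips with 20 to 120 N. Pads are 22 mm wide; open, the fingers measure 114 mm over their backs; the gripper's body (76 mm by 85 mm) begins 54 mm behind the grasp point. The pads swing forward as they close: fully open they stand 13 mm farther back than shut.
Start: joints at [1.168, 0.22, 1.526, -0, 1.395, -0.126], TCP at [0.171, 0.601, 0.304] pointing down, gripper open.
Joint ranges: [-2.98, 2.98], [-0.91, 2.08], [0.09, 2.57], [-1.24, 4.39], [0.2, 2.65], [-2.68, 2.68]. Speed limits (rad/s): [2.57, 2.57, 3.01, 3.14, 3.14, 3.14].

## Interface

Orientations are given as a 3x3 rotation matrix whose columns are the frame's x, y, z axes.
In Python, from station import read_state, imaging, ticket gives the robot as it stands. The module is installed in compiled form; this text tells all that it offers.
- The arm moves only by the tool jog_arm, never from a script. Its argument "plan" is a list of rows, each a list of 2 entries, a list of its own where there are three numbers: the shift along the tool's x, y, z in parts of the range, where 1.0 means 750 mm, then the turn about the tool's z in parts of the range, where 1.0 means 360 degrees. In form: [[[dx, dy, dz], turn], ...]. A call has exactly 8 rows; each row is the pose to reach, as a shift and turn from the pose commanded when the call began, along the tool's axes at that moment; what a row does not reach only later rows make up. A row lasts 1/12 s, in which the tool goes at most 41.7 mm and 7.16 degrees, less where a joint would pass 70% of its speed; a pose out of reach is approached as far as the arm can. No shift or turn number may pass 1 either way. A call with a gripper value outside its range is refused whole. "grip" is the finger opening in mm, from 0 to 85.4, set as the call begins (left out, the last holds). The fingers move at their own pace and stop on an object; "squeeze" is the grip in N (left out, the last holds). Time passes only in rows, so rows that repeat a pose let the fingers close, or fill a call up. It gives the time, the measured TCP pose, the force, the opening and the grip force at its end, in the units of the state.
- read_state(): the state, without advancing time (a new reading comes with each control period).
- imaging.snapshot(name): name is "side" or "top"; returns a dict with "color" (480x640x3 uint8, red, green, blue), "z_map" (480x640 float32, m along the optical axis (not along the pixel's ray), 0 where there is no reading), "mtx" (3x3 intrinsics, pixels), "R" (3x3) and "t" (3): a world point X has camera coordinates R X + t. Camera axes: x right, y down, z forward; pixel columns grow to the right and rows downward; lengths in m; the calibration is good to about 2 mm. A picture is of the moment at which its call begins.
- ticket.close_job(): hands the job in; it is judged then, once.
The state is a dict: "time": time; "q": joint angles; "qvel": joint speeds; "joint_torque": joint torques, N m; "position": TCP position; "tcp_rot": TCP orientation; "ft_force": force on the tool from outside, world axes, zero at the start; "torque": the same for the moment, N m; "grip_width": finger opening in m; "grip_force": force on a finger pad.
Only numpy, scipy, OpenCV 4.12 (cv2) and the standard library are available. Lean on these libraries where they do the work, as an engineer would, in place of code of your own. Each camera call takes 0.05 s, during which the arm holds its last target. There are 200 camera calls.

## Task

In the cheese cellar, first turn the turntable's red speed knob fully anticlockwise to its end stop (off). Then take the rind stamp by its wooden handle, lift it over the drying rack and bring it to the cheese on the turntable, without touching the rack or disturbing the cheeses or the white mould. Finish while holding the stamp still and level about one centimetre above the blue plaque on the cheese, centred on it and with its long side along the plaque's long side, never touching the cheese; do not set it down or let go.

Things in the scene. Friction and masses are not known exactly. Their poses are not given: they have to be found in the camera images.
- turntable: fixed turntable on one side of the rack: dark foot, fixed white platter 216 mm across, top 60 mm above the table. Origin: centre of its underside, on the table. On its -x side a grey control box, 50 mm high, 100 mm wide along y, reaching to 215 mm from the centre, carries the red speed knob, its axis at own x = -0.165, y = 0.
- speed_knob (a joint): speed knob, vertical axis, rad: 0 = fully anticlockwise seen from above (off, end stop), grows clockwise to 3.0; light friction (0.04 N m), stays where left. Grip: a red bar 42 mm long, 14 mm wide, with a white tick at one end. At 0 the bar lies along the turntable's x axis, tick to -x.
- speed_knob_grip (a point): point on the knob's axis at mid height of the red bar, 87 mm above the table (bar from 62 to 94 mm); its x axis runs along the bar, away from the tick, and turns with the knob.
- cheese: tan cheese wheel, loose on the platter, 170 mm across, 55 mm high, about 0.95 kg. Origin: centre of its underside.
- plaque (a point): centre of the blue plaque on the top of the cheese, at the level of the cheese's top face (115 mm above the table); plaque 76 mm (along its x axis) by 46 mm (along y), flush with the cheese.
- stamp: loose rind stamp, about 0.25 kg, upright on the stamp board: steel foot 60 mm (own x) by 30 mm (own y) by 10 mm, a short neck, and a brown wooden block handle 44 mm (x) by 24 mm (y), from 18 to 72 mm above the underside. Origin: centre of the underside (stamping face); z up. A half turn makes no difference.
- stamp_board: fixed pale wooden board 150 x 150 x 18 mm on the table, on the other side of the rack from the turntable. Origin: centre of its underside.
- rack: fixed slatted wooden drying rack between stamp board and turntable, 340 mm along its x, 100 mm along its y, top 85 mm above the table. Origin: centre of its underside, on the table.
- goat_near: small white cheese, loose on the rack, 68 mm across, 40 mm high (top 125 mm above the table). Origin: centre of its underside. Leave alone.
- goat_far: second small white cheese on the rack, same size. Leave alone.
- mould: white open cup-shaped cheese mould, loose on the table in front of the stamp board, 84 mm across the rim, 75 mm high. Origin: centre of its underside. Leave alone.
Not all that is in view belongs to the job. Of the things like the stamp, leave any that is yellow; of the rest the larger one is meant.

How it is judged:
By the outcome, as a careful person would: the job done as asked, in the order asked, and still so for the second after the job is handed in, while the arm keeps its last pose, push and grip.
It also fails if it takes over 72 s, if anything falls off the work surface, if the arm or the gripper's body presses on something with over 40 N, if the wrist force passes 120 N, or if a joint passes its speed limit or range.

## Working session

There is one attempt and no reset: what is moved stays moved. The work goes in short steps, Python scripts to look and compute and a tool call to move; the robot and the scene stay as the last step left them, time stands still between calls to the robot, and variables do not carry over. Pictures are saved under pics/ and viewed, at most 10 in all, crops included, and the job is handed in when it is done.

Besides the shell and the picture viewer there is one more tool, called after "Call:" as name(argument=value, ...), one argument or row to a line, values as JSON. jog_arm: Moves the arm, as the interface text tells. Its arguments: {"type":"object","properties":{"plan":{"type":"array","items":{"type":"array"}},"grip":{"type":"number"},"squeeze":{"type":"number"}},"required":["plan"]}

```bash
mkdir -p pics
cat > h.py <<'E'
import numpy as np, cv2
from station import read_state, imaging, ticket
def snap(n,f=None):
    s=imaging.snapshot(n)
    if f: cv2.imwrite('pics/'+f,s['color'][:,:,::-1])
    return s
def cloud(s):
    v,u=np.mgrid[0:480,0:640]; z=s['z_map']; K=s['mtx']
    c=np.stack([(u-K[0,2])/K[0,0]*z,(v-K[1,2])/K[1,1]*z,z],-1)
    return (c-s['t'])@s['R']
E
python3 - <<'E'
from h import *
for n in('top','side'):
    s=snap(n,n+'0.png'); print(n,s['mtx'].tolist(),s['R'].round(3).tolist(),s['t'],'cam',-s['R'].T@s['t'])
    np.savez('pics/'+n+'0.npz',P=cloud(s),**s)
st=read_state(); print(st)
E
```

```text
top [[555.3572284167196, 0.0, 317.79780485362915], [0.0, 555.3572284167196, 241.9862955952065], [0.0, 0.0, 1.0]] [[0.009, -1.0, 0.001], [-0.999, -0.009, -0.051], [0.051, -0.0, -0.999]] [-0.02931563  0.55488333  1.13367039] cam [ 0.49706256 -0.0238515   1.16031176]
side [[519.9162653259428, 0.0, 322.7552988043138], [0.0, 519.9162653259428, 241.57943389626462], [0.0, 0.0, 1.0]] [[0.822, -0.569, -0.018], [-0.313, -0.424, -0.85], [0.476, 0.704, -0.527]] [-0.48698901  0.24932468  0.78444958] cam [ 0.10527012 -0.72381618  0.61619037]
{'time': 0.1, 'q': array([ 1.16791435e+00,  2.21174106e-01,  1.52749279e+00, -4.85329748e-05,
        1.39469662e+00, -1.26083634e-01]), 'qvel': array([-0.00021548, -0.00398967, -0.00245084, -0.00044935,  0.00238717,
       -0.00180651]), 'joint_torque': array([ 6.95609015e-04, -4.98240674e+01, -3.90551805e+01, -1.55220637e-04,
        5.64594608e-03,  6.46137028e-05]), 'position': array([0.17063959, 0.60082155, 0.30289396]), 'tcp_rot': array([[-9.61937586e-01,  2.73268471e-01, -6.50344723e-04],
       [ 2.73269189e-01,  9.61936191e-01, -1.64780578e-03],
       [ 1.75296760e-04, -1.76280549e-03, -9.99998431e-01]]), 'ft_force': array([-0.45545585,  0.19242971, -0.39229951]), 'torque': array([-0.01132276, -0.01829878,  0.01892917]), 'grip_force': 0.0, 'grip_width': 0.0857472724822175}
```

View pics/top0.png

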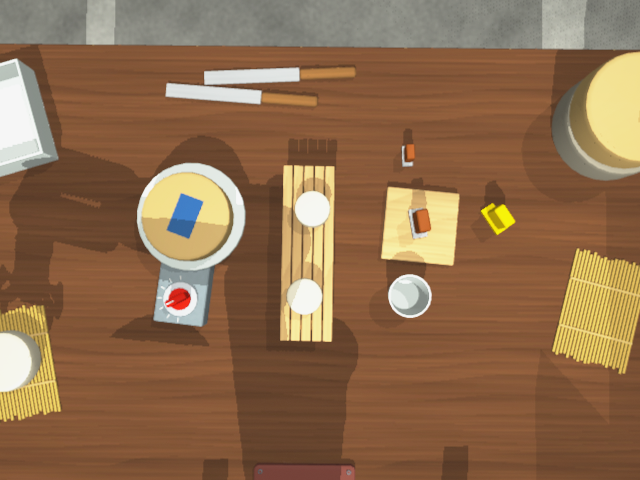

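View pics/side0.png

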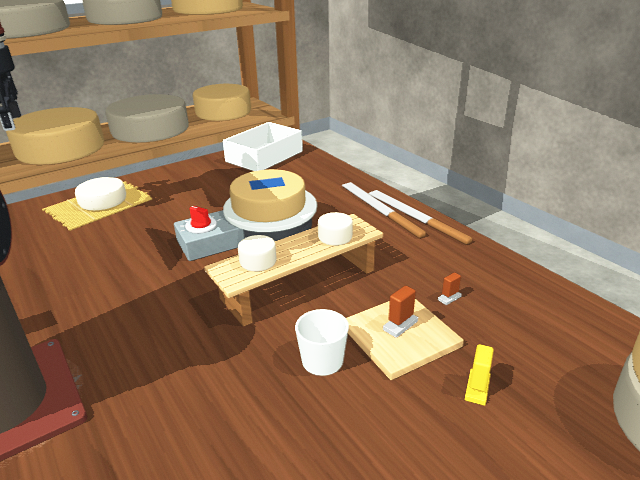

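The top view shows the turntable at (190,217), the plaque at (185,216), and the knob at (180,298) with its tick towards the lower left. The rack is at (308,253), the stamp on its board at (421,222), and the mould at (410,296). A smaller stamp at (408,154) and a yellow one at (498,218) are decoys. The side view agrees.

```bash
cat >> h.py <<'E'
def ray(s,uv,z):
    uv=np.atleast_2d(np.array(uv,float)); K=s['mtx']
    d=np.c_[(uv[:,0]-K[0,2])/K[0,0],(uv[:,1]-K[1,2])/K[1,1],np.ones(len(uv))]@s['R']
    C=-s['R'].T@s['t']; k=(z-C[2])/d[:,2]; return C+d*k[:,None]
def rect(xy,name):
    c,(w,h),a=cv2.minAreaRect((xy[:,:2]*1000).astype(np.float32))
    if w<h: w,h,a=h,w,a+90
    print(name,'c',np.round(c,1),'size',round(w,1),round(h,1),'long-axis deg',round((a+90)%180-90,1),'median',np.median(xy,0).round(4),'n',len(xy))
E
python3 - <<'E'
from h import *
for n in('top','side'):
    s=dict(np.load(f'pics/{n}0.npz')); P=s['P']; c=s['color']; H,S,V=cv2.split(cv2.cvtColor(c,cv2.COLOR_RGB2HSV)); x,y,z=P[...,0],P[...,1],P[...,2]
    print('==',n)
    def m(mask,name,h=None,e=0.006):
        if h is not None: mask=mask&(abs(z-h)<e)
        mask=cv2.morphologyEx(mask.astype(np.uint8),cv2.MORPH_OPEN,np.ones((2,2)))>0
        if mask.sum()<5: print(name,'none');return
        q=P[mask]
        v,u=np.nonzero(mask); r=ray(s,np.c_[u,v],h) if h is not None else q
        rect(r,name); print('   z',np.percentile(q[:,2],[5,50,95]).round(4))
    red=((H<5)|(H>175))&(S>200)&(V>120)
    kn=(y>.15)&(x>.2)&(x<.55)
    m(red&kn,'knob all'); m(red&kn,'knob top',.094)
    m((H>100)&(H<130)&(S>120)&kn|((H>100)&(H<130)&(S>120)&(y>.1)&(x>.4)&(x<.7)&(z>.09)),'plaque',.115)
    st=(x>.42)&(x<.68)&(y<-.13)&(y>-.30)
    m(st&(z>.078),'stamp handle top',.090)
    m(st&(abs(z-.028)<.004)&(S<80),'stamp foot',.028,.004)
    m(st&(abs(z-.018)<.005)&(x>.42),'board',.018,.005)
    m((x>.25)&(x<.75)&(abs(y)<.14)&(abs(z-.085)<.006),'rack',.085)
    m((x>.25)&(x<.75)&(abs(y)<.14)&(abs(z-.125)<.006)&(x>.5),'goatfar',.125)
    m((x>.25)&(x<.75)&(abs(y)<.14)&(abs(z-.125)<.006)&(x<.5),'goatnear',.125)
    m((x>.25)&(x<.75)&(y>.1)&(abs(z-.115)<.006),'cheese top',.115)
    m((x>.45)&(x<.75)&(y>.1)&(abs(z-.06)<.006),'platter',.060)
    m((x>.25)&(x<.48)&(y>.1)&(abs(z-.05)<.006),'box',.05)
    m((x>.25)&(x<.5)&(y<-.1)&(y>-.3)&(z>.065),'mould rim',.075,.01)
    if n=='top':
        a=c[270:330,150:215]; cv2.imwrite('pics/k.png',cv2.resize(np.hstack([a,c[195:255,390:455]]),None,fx=6,fy=6,interpolation=0)[:,:,::-1])
E
```

```text
== top
knob all c [455.9 118.9] size 294.6 38.5 long-axis deg -81.4 median [0.438  0.2412 0.067 ] n 317
   z [0.0587 0.067  0.0961]
knob top c [439.3 242.4] size 34.8 13.7 long-axis deg -62.8 median [0.4413 0.2402 0.094 ] n 114
   z [0.0648 0.0935 0.0976]
plaque c [596.2 225.5] size 73.4 43.7 long-axis deg -20.0 median [0.5968 0.2254 0.115 ] n 885
   z [0.1129 0.1163 0.1198]
stamp handle top c [ 594.5 -228.6] size 43.7 24.5 long-axis deg 9.4 median [ 0.5938 -0.2292  0.09  ] n 279
   z [0.019  0.0901 0.0934]
stamp foot c [ 531.9 -237.6] size 185.2 30.9 long-axis deg 7.9 median [ 0.5827 -0.2207  0.028 ] n 139
   z [0.019  0.0289 0.0604]
board c [ 544.3 -230.2] size 241.9 146.2 long-axis deg -5.0 median [ 0.5835 -0.2307  0.018 ] n 4279
   z [0.0148 0.0186 0.0225]
rack c [530.6  -5. ] size 339.5 99.8 long-axis deg -0.5 median [ 0.5283 -0.0033  0.085 ] n 6238
   z [0.0011 0.0854 0.0892]
goatfar c [612.2 -13.8] size 65.8 65.5 long-axis deg 0.5 median [ 0.6114 -0.0146  0.125 ] n 985
   z [0.1197 0.1254 0.1287]
goatnear c [448.   -0.5] size 65.0 64.8 long-axis deg -89.5 median [ 0.4472 -0.00
[... 1507 characters left out ...]
3.6 median [ 0.609 -0.023  0.125] n 499
   z [0.1181 0.1241 0.1258]
goatnear c [446.6  -9.5] size 70.1 64.0 long-axis deg 63.1 median [ 0.4458 -0.0101  0.125 ] n 623
   z [0.1185 0.124  0.1257]
cheese top c [593.4 214.3] size 169.2 162.6 long-axis deg 57.1 median [0.5908 0.21   0.115 ] n 1935
   z [0.1097 0.1142 0.116 ]
platter c [606.  614.3] size 1012.0 292.5 long-axis deg 88.3 median [0.5777 0.1919 0.06  ] n 1621
   z [0.0518 0.0586 0.0619]
box c [ 367.1 1309.4] size 2258.8 232.3 long-axis deg 89.8 median [0.365  0.5507 0.05  ] n 1727
   z [0.0417 0.049  0.0539]
mould rim c [ 446.6 -210.6] size 90.5 81.6 long-axis deg 54.0 median [ 0.447  -0.2105  0.075 ] n 677
   z [0.0615 0.0698 0.0749]
```

View pics/k.png

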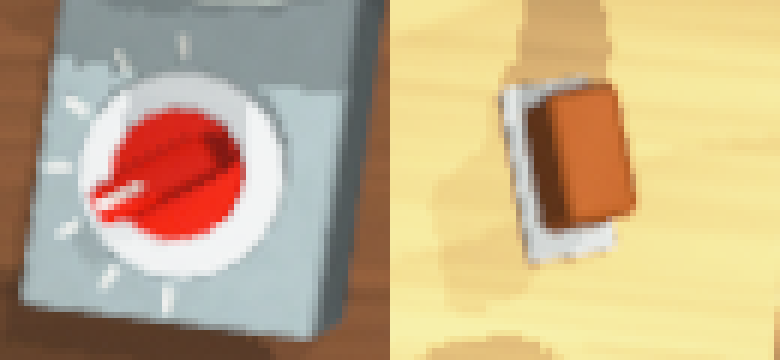

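```bash
cat >> h.py <<'E'
def circ(p):
    A=np.c_[2*p[:,:2],np.ones(len(p))]; c=np.linalg.lstsq(A,(p[:,:2]**2).sum(1),rcond=None)[0]
    return c[:2],np.sqrt(c[2]+c[:2]@c[:2])
def go(xyz,yang=None):
    s=read_state(); R=s['tcp_rot']; d=R.T@(np.array(xyz)-s['position'])*1000
    a=np.degrees(np.arctan2(R[1,1],R[0,1])); t=None if yang is None else -((yang-a+180)%360-180)
    print('pos',s['position'].round(4),'yang',a.round(2),'q',np.degrees(s['q']).round(0),'shift',d.round(1),'turn',t)
E
python3 - <<'E'
from h import *
s=dict(np.load('pics/top0.npz')); P=s['P']; c=s['color']; x,y,z=P[...,0],P[...,1],P[...,2]
H,S,V=cv2.split(cv2.cvtColor(c,cv2.COLOR_RGB2HSV))
m=np.hypot(x-.44,y-.24)<.035
k=m&(z>.082); v,u=np.nonzero(k); rect(ray(s,np.c_[u,v],.094),'bar'); print(u.min(),u.max(),v.min(),v.max())
k=m&(S<60)&(V>170); v,u=np.nonzero(k); cn=max(cv2.findContours(k.astype(np.uint8),0,1)[0],key=len)[:,0]; 
h=cv2.convexHull(cn)[:,0]; print('dial',circ(ray(s,h,.052)), np.median(z[k]))
# platter rim
k=(S<60)&(V>120)&(abs(z-.06)<.01)&(np.hypot(x-.6,y-.22)<.13); v,u=np.nonzero(k)
p=ray(s,np.c_[u,v],.06); h=cv2.convexHull(np.c_[u,v].astype(np.int32))[:,0]; print('platter',circ(ray(s,h,.06)))
k=(abs(z-.115)<.006)&(np.hypot(x-.6,y-.22)<.12);v,u=np.nonzero(k);h=cv2.convexHull(np.c_[u,v].astype(np.int32))[:,0]; print('cheese',circ(ray(s,h,.115)))
k=(abs(z-.05)<.005)&(x<.475)&(x>.36)&(y>.17)&(y<.31)&(S<90);v,u=np.nonzero(k);rect(ray(s,np.c_[u,v],.05),'box')
s2=dict(np.load('pics/side0.npz'));H,S,V=cv2.split(cv2.cvtColor(s2['color'],cv2.COLOR_RGB2HSV))
k=(H>100)&(H<130)&(S>120);k[:,:240]=0;k[:,300:]=0;k[:170]=0;k[200:]=0;v,u=np.nonzero(k);rect(ray(s2,np.c_[u,v],.115),'plaque side')
go([.439,.242,.22],27)
E
```

```text
bar c [440.  246.7] size 43.4 13.7 long-axis deg -62.9 median [0.4395 0.2476 0.094 ] n 169
165 186 292 306
dial (array([0.43951046, 0.24065974]), np.float64(0.03512869145734206)) 0.055596436401154616
platter (array([0.59198682, 0.22911406]), np.float64(0.1136837513840688))
cheese (array([0.59826607, 0.22639266]), np.float64(0.0837145503806917))
box c [434.3 248.2] size 100.2 89.1 long-axis deg 83.7 median [0.4229 0.2403 0.05  ] n 1331
plaque side c [598.8 226.7] size 73.0 43.9 long-axis deg -20.0 median [0.5983 0.2263 0.115 ] n 272
pos [0.1706 0.6008 0.3029] yang 74.14 q [67. 13. 88. -0. 80. -7.] shift [-356.2 -271.7   83.3] turn 47.141121809320566
```

```bash
python3 -c "
from h import *
go([.440,.2467,.22],27.1)"
```

```text
pos [0.1706 0.6008 0.3029] yang 74.14 q [67. 13. 88. -0. 80. -7.] shift [-355.9 -266.9   83.3] turn 47.04112180932054
```

The rows are not in the units I measure in: shifts go in shares of 750 mm and turns go in shares of 360 degrees. I convert before sending: -240 mm / 750 = -0.32, -210 mm / 750 = -0.28, 47 degrees / 360 = 0.1306.

Call:
jog_arm(
  plan=[
    [[-0.04,-0.0293,0],0.0167],
    [[-0.08,-0.06,0],0.0333],
    [[-0.12,-0.0893,0],0.05],
    [[-0.16,-0.12,0],0.0667],
    [[-0.2,-0.1493,0],0.0833],
    [[-0.24,-0.18,0.0133],0.1],
    [[-0.28,-0.2093,0.0267],0.1167],
    [[-0.32,-0.24,0.04],0.1306],
  ],
  grip=45,
  squeeze=30,
)

```text
time: 0.77
position: [0.3531, 0.3609, 0.2735]
tcp_rot: [[-0.452, 0.892, 0.0], [0.892, 0.452, 0.0], [0.0, 0.0, -1.0]]
ft_force: [1.0, 0.3, 1.0]
grip_width: 0.0455
grip_force: 0.0
```

```bash
python3 -c "
from h import *
go([.440,.2467,.22],27.1)"
```

```text
pos [0.3531 0.3609 0.2735] yang 26.86 q [ 37.  -3. 107.   0.  76.  10.] shift [-141.2   25.9   53.5] turn -0.24009370638731298
```

To row units: -141 mm / 750 = -0.188, -120 mm / 750 = -0.16.

Call:
jog_arm(
  plan=[
    [[-0.0333,0.0053,0.0107],0],
    [[-0.0667,0.012,0.0213],0],
    [[-0.1,0.0187,0.032],0],
    [[-0.1333,0.024,0.0427],0],
    [[-0.16,0.0293,0.056],0],
    [[-0.188,0.0347,0.0707],0],
    [[-0.188,0.0347,0.0707],0],
    [[-0.188,0.0347,0.0707],0],
  ],
)

```text
time: 1.43
position: [0.4397, 0.2479, 0.2199]
tcp_rot: [[-0.454, 0.891, -0.002], [0.891, 0.454, -0.001], [0.001, -0.002, -1.0]]
ft_force: [0.1, 0.7, -0.4]
grip_width: 0.0454
grip_force: 0.0
```

Run:
```python
from h import *
go([.440,.2467,.143],27.1)
t=snap('top'); s=snap('side'); cv2.imwrite('pics/h1.png',np.hstack([cv2.resize(t['color'][220:360,100:260],None,fx=2.5,fy=2.5),cv2.resize(s['color'][130:270,130:290],None,fx=2.5,fy=2.5)])[:,:,::-1])
```

```text
pos [0.4397 0.2479 0.2199] yang 27.0 q [ 20.   1. 110.   0.  70.  -7.] shift [-1.3 -0.1 76.9] turn -0.09533889414555574
```

View pics/h1.png

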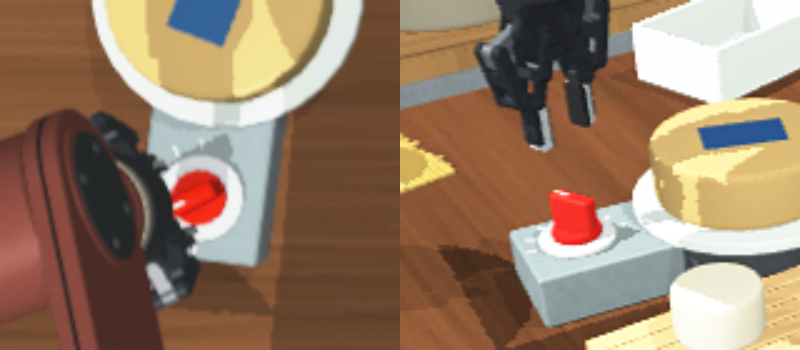

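The gripper is centred over the red knob: fingertips are at about (560,130) in the side crop with the bar below at (573,210), as perspective predicts. I'll descend and grip.

To row units: 77 mm / 750 = 0.1027, 70 mm / 750 = 0.0933.

Call:
jog_arm(
  plan=[
    [[-0.0013,0,0.02],0],
    [[-0.0013,0,0.04],0],
    [[-0.0013,0,0.06],0],
    [[-0.0013,0,0.0773],0],
    [[-0.0013,0,0.0933],0],
    [[-0.0013,0,0.1027],0],
    [[-0.0013,0,0.1027],0],
    [[-0.0013,0,0.1027],0],
  ],
)

```text
time: 2.2
position: [0.4402, 0.2483, 0.144]
tcp_rot: [[-0.457, 0.89, -0.0], [0.89, 0.457, -0.0], [0.0, -0.0, -1.0]]
ft_force: [-0.0, -0.5, 0.7]
grip_width: 0.0448
grip_force: 0.0
```

Call:
jog_arm(
  plan=[
    [[0,0,0],0],
    [[0,0,0],0],
    [[0,0,0],0],
    [[0,0,0],0],
    [[0,0,0],0],
    [[0,0,0],0],
    [[0,0,0],0],
    [[0,0,0],0],
  ],
  grip=5,
  squeeze=25,
)

```text
time: 2.87
position: [0.4398, 0.2476, 0.1449]
tcp_rot: [[-0.456, 0.89, -0.002], [0.89, 0.456, -0.001], [-0.0, -0.002, -1.0]]
ft_force: [-6.9, -3.8, 9.3]
grip_width: 0.0138
grip_force: 26.9
```

To row units: -48 degrees / 360 = -0.1333.

Call:
jog_arm(
  plan=[
    [[0,0,0],-0.0167],
    [[0,0,0],-0.0333],
    [[0,0,0],-0.05],
    [[0,0,0],-0.0667],
    [[0,0,0],-0.0833],
    [[0,0,0],-0.1],
    [[0,0,0],-0.1167],
    [[0,0,0],-0.1333],
  ],
)

```text
time: 3.53
position: [0.4404, 0.2485, 0.145]
tcp_rot: [[-0.968, 0.252, 0.0], [0.252, 0.968, 0.001], [0.0, 0.001, -1.0]]
ft_force: [-3.2, 1.6, 4.0]
grip_width: 0.0135
grip_force: 26.2
```

To row units: -9 degrees / 360 = -0.025.

Call:
jog_arm(
  plan=[
    [[0,0,0],-0.0028],
    [[0,0,0],-0.0083],
    [[0,0,0],-0.0139],
    [[0,0,0],-0.0194],
    [[0,0,0],-0.0222],
    [[0,0,0],-0.025],
    [[0,0,0],-0.025],
    [[0,0,0],-0.025],
  ],
)

```text
time: 4.2
position: [0.4404, 0.2487, 0.145]
tcp_rot: [[-0.994, 0.105, 0.0], [0.105, 0.994, 0.002], [0.0, 0.002, -1.0]]
ft_force: [-4.5, 3.3, 6.0]
grip_width: 0.014
grip_force: 26.6
```

```bash
python3 -c "
from h import *
go([.440,.2467,.22],83.7);print(read_state()['torque'],read_state()['ft_force'])"
```

```text
pos [0.4404 0.2487 0.145 ] yang 83.94 q [ 20.   7. 113.   0.  61. -64.] shift [  0.2  -1.9 -75. ] turn 0.2447039341050754
[ 0.55577603  0.65480184 -0.37093311] [-4.51347721  3.33616877  6.00199323]
```

To row units: -4 degrees / 360 = -0.0111.

Call:
jog_arm(
  plan=[
    [[0,0,0],-0.0028],
    [[0,0,0],-0.0056],
    [[0,0,0],-0.0083],
    [[0,0,0],-0.0111],
    [[0,0,0],-0.0111],
    [[0,0,0],-0.0111],
    [[0,0,0],-0.0111],
    [[0,0,0],-0.0111],
  ],
)

```text
time: 4.87
position: [0.4407, 0.2486, 0.1451]
tcp_rot: [[-0.999, 0.038, 0.0], [0.038, 0.999, 0.002], [-0.0, 0.002, -1.0]]
ft_force: [-4.4, 2.2, 6.2]
grip_width: 0.014
grip_force: 54.4
```

```bash
python3 -c "
from h import *
go([.440,.2467,.22],83.7);print(read_state()['torque'],read_state()['ft_force'])"
```

```text
pos [0.4407 0.2486 0.1451] yang 87.8 q [ 20.   7. 113.   0.  61. -67.] shift [  0.6  -1.8 -74.9] turn 4.10408199089602
[ 0.45502189  0.62474837 -1.32128645] [-4.41839465  2.172361    6.2302304 ]
```

The torque has jumped to 1.3 N m, so the knob is at its stop. I'll release and rise.

To row units: -80 mm / 750 = -0.1067, -55 mm / 750 = -0.0733.

Call:
jog_arm(
  plan=[
    [[0,0,0],0],
    [[0,0,0],0],
    [[0,0,0],0],
    [[0,0,0],0],
    [[0,0,-0.0133],0],
    [[0,0,-0.04],0],
    [[0,0,-0.0733],0],
    [[0,0,-0.1067],0],
  ],
  grip=50,
)

```text
time: 5.53
position: [0.44, 0.2477, 0.2249]
tcp_rot: [[-0.999, 0.033, -0.001], [0.033, 0.999, -0.001], [0.001, -0.001, -1.0]]
ft_force: [0.8, -0.8, 0.7]
grip_width: 0.0499
grip_force: 0.0
```

```bash
python3 -c "
from h import *
go([.594,-.2288,.25],99.4)"
```

```text
pos [0.44   0.2477 0.2249] yang 88.13 q [ 20.   0. 110.  -0.  70. -68.] shift [-169.5 -471.3  -25. ] turn -11.271119978242893
```

To row units: -225 mm / 750 = -0.3, -190 mm / 750 = -0.2533, -11 degrees / 360 = -0.0306.

Call:
jog_arm(
  plan=[
    [[0,0,-0.0333],0],
    [[-0.0133,-0.0267,-0.0667],0],
    [[-0.0267,-0.0667,-0.08],-0.0056],
    [[-0.0467,-0.1133,-0.08],-0.0111],
    [[-0.0667,-0.16,-0.08],-0.0167],
    [[-0.0867,-0.2067,-0.08],-0.0222],
    [[-0.1067,-0.2533,-0.08],-0.0278],
    [[-0.12,-0.3,-0.08],-0.0306],
  ],
)

```text
time: 6.2
position: [0.5238, 0.0182, 0.285]
tcp_rot: [[-0.987, -0.16, 0.002], [-0.16, 0.987, -0.0], [-0.001, -0.001, -1.0]]
ft_force: [0.0, 0.6, 0.2]
grip_width: 0.0497
grip_force: 0.0
```

Run:
```python
from h import *
go([.594,-.2288,.23],99.4)
s=snap('top','k2.png'); P=cloud(s);x,y,z=np.moveaxis(P,2,0)
v,u=np.nonzero((np.hypot(x-.44,y-.246)<.035)&(z>.082)&(z<.11)); rect(ray(s,np.c_[u,v],.094),'bar')
cv2.imwrite('pics/k3.png',cv2.resize(s['color'][150:340,120:320],None,fx=3,fy=3)[:,:,::-1])
```

```text
pos [0.5238 0.0182 0.285 ] yang 99.23 q [  -7.   -0.  104.   -0.   77. -106.] shift [ -29.6 -255.    55.2] turn -0.17004038854290116
bar c [439.7 246.8] size 42.2 16.5 long-axis deg -6.9 median [0.4395 0.2474 0.094 ] n 185
```

View pics/k3.png

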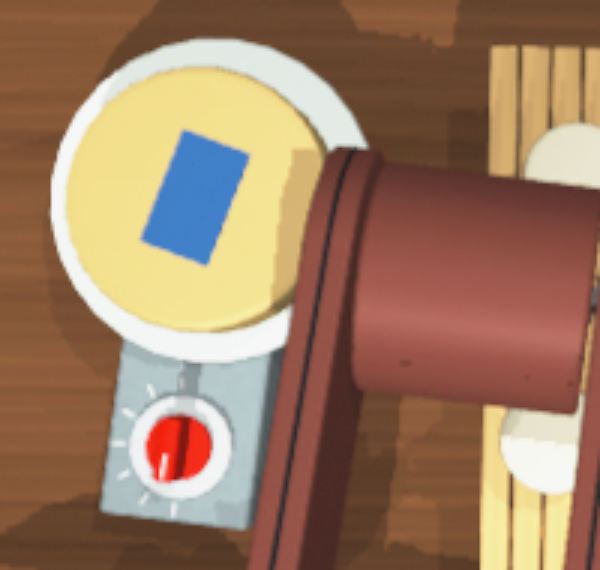

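The knob at crop (175,448) now lies along the box axis (-6.9° against -6.3°) with its tick outward, so it is off. The cheese is undisturbed.

To row units: -255 mm / 750 = -0.34, -175 mm / 750 = -0.2333.

Call:
jog_arm(
  plan=[
    [[-0.0053,-0.0467,0],0],
    [[-0.0107,-0.0933,0],0],
    [[-0.016,-0.14,0],0],
    [[-0.0213,-0.1867,0.0067],0],
    [[-0.0267,-0.2333,0.02],0],
    [[-0.0333,-0.28,0.04],0],
    [[-0.0387,-0.32,0.06],0],
    [[-0.04,-0.34,0.0733],0],
  ],
)

```text
time: 6.92
position: [0.5933, -0.2301, 0.228]
tcp_rot: [[-0.988, -0.156, -0.0], [-0.156, 0.988, -0.001], [0.001, -0.001, -1.0]]
ft_force: [-0.0, 0.5, 0.3]
grip_width: 0.05
grip_force: 0.0
```

Call:
jog_arm(
  plan=[
    [[0,0,0],0],
    [[0,0,0],0],
    [[0,0,0],0],
    [[0,0,0],0],
    [[0,0,0],0],
    [[0,0,0],0],
    [[0,0,0],0],
    [[0,0,0],0],
  ],
)

```text
time: 7.58
position: [0.5933, -0.2264, 0.2294]
tcp_rot: [[-0.987, -0.159, 0.001], [-0.159, 0.987, -0.0], [-0.001, -0.0, -1.0]]
ft_force: [0.3, -0.1, -0.0]
grip_width: 0.0502
grip_force: 0.0
```

Run:
```python
from h import *
go([.594,-.2288,.121],99.4)
s=snap('top');t=snap('side'); P=cloud(t);x,y,z=np.moveaxis(P,2,0)
cv2.imwrite('pics/s1.png',np.hstack([cv2.resize(s['color'][150:290,360:520],None,fx=2.5,fy=2.5),cv2.resize(t['color'][220:360,330:490],None,fx=2.5,fy=2.5)])[:,:,::-1])
```

```text
pos [ 0.5933 -0.2264  0.2294] yang 99.18 q [ -28.   17.   90.    0.   73. -127.] shift [ -0.2  -2.4 108.4] turn -0.22323270110376825
```

View pics/s1.png

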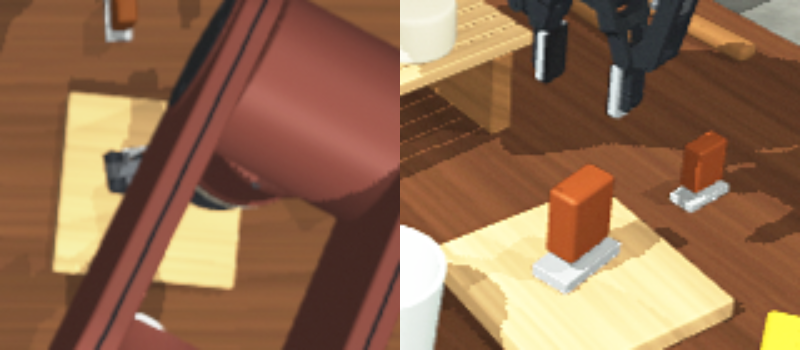

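The fingers straddle the larger stamp's handle (side crop (580,210), fingertips at (545,75) and (620,110)). The small stamp at (705,160) is clear. I'll descend.

Call:
jog_arm(
  plan=[
    [[0,-0.0027,0.0213],0],
    [[0,-0.0027,0.0453],0],
    [[0,-0.0027,0.0693],0],
    [[0,-0.0027,0.0933],0],
    [[0,-0.0027,0.1133],0],
    [[0,-0.0027,0.1293],0],
    [[0,-0.0027,0.14],0],
    [[0,-0.0027,0.144],0],
  ],
)

```text
time: 8.35
position: [0.5928, -0.2285, 0.1193]
tcp_rot: [[-0.987, -0.159, -0.002], [-0.159, 0.987, 0.001], [0.002, 0.001, -1.0]]
ft_force: [1.0, -0.5, 0.5]
grip_width: 0.05
grip_force: 0.0
```

Call:
jog_arm(
  plan=[
    [[0,0,0],0],
    [[0,0,0],0],
    [[0,0,0],0],
    [[0,0,0],0],
    [[0,0,0],0],
    [[0,0,0],0],
    [[0,0,0],0],
    [[0,0,0],0],
  ],
  grip=15,
  squeeze=50,
)

```text
time: 9.02
position: [0.5939, -0.229, 0.1217]
tcp_rot: [[-0.987, -0.159, 0.001], [-0.159, 0.987, -0.001], [-0.001, -0.001, -1.0]]
ft_force: [0.1, 0.6, 2.9]
grip_width: 0.0234
grip_force: 52.5
```

To row units: -145 mm / 750 = -0.1933, -120 mm / 750 = -0.16.

Call:
jog_arm(
  plan=[
    [[0,0,0],0],
    [[0,0,-0.0133],0],
    [[0,0,-0.0333],0],
    [[0,0,-0.06],0],
    [[0,0,-0.0933],0],
    [[0,0,-0.1267],0],
    [[0,0,-0.16],0],
    [[0,0,-0.1933],0],
  ],
)

```text
time: 9.68
position: [0.5928, -0.2285, 0.2666]
tcp_rot: [[-0.987, -0.159, -0.002], [-0.159, 0.987, 0.001], [0.001, 0.001, -1.0]]
ft_force: [0.6, 0.2, -1.9]
grip_width: 0.0236
grip_force: 51.7
```

Run:
```python
from h import *
go([.60,.226,.30],70)
t=snap('side');s=snap('top')
cv2.imwrite('pics/s2.png',np.hstack([cv2.resize(t['color'][150:350,330:490],None,fx=2.5,fy=2.5),cv2.resize(s['color'][150:350,360:520],None,fx=2.5,fy=2.5)])[:,:,::-1])
```

```text
pos [ 0.5928 -0.2285  0.2666] yang 99.14 q [ -28.   16.   88.   -0.   77. -127.] shift [-79.2 447.6 -33. ] turn 29.1390694435145
```

View pics/s2.png

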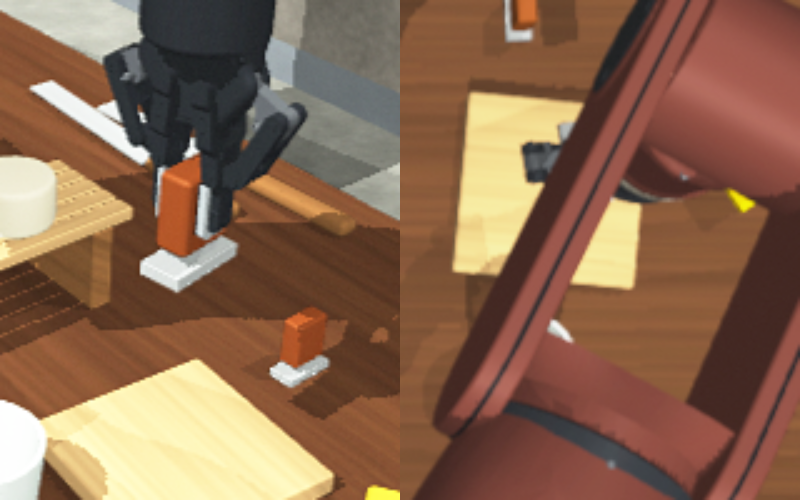

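The stamp is held upright and level, with its foot at side crop (190,260), well clear of the board. Now I'll carry it over the rack.

To row units: 166 mm / 750 = 0.2213, 138 mm / 750 = 0.184, 16 degrees / 360 = 0.0444.

Call:
jog_arm(
  plan=[
    [[0,0,-0.0267],0],
    [[0,0.0107,-0.0533],0],
    [[-0.0027,0.0373,-0.0667],0.0083],
    [[-0.0067,0.072,-0.0693],0.0167],
    [[-0.0133,0.1093,-0.0693],0.025],
    [[-0.02,0.1467,-0.0693],0.0333],
    [[-0.0267,0.184,-0.0693],0.0389],
    [[-0.0333,0.2213,-0.0693],0.0444],
  ],
)

```text
time: 10.45
position: [0.5908, -0.0595, 0.316]
tcp_rot: [[-0.993, 0.122, -0.003], [0.122, 0.993, 0.001], [0.003, 0.0, -1.0]]
ft_force: [0.4, 0.6, -1.8]
grip_width: 0.0234
grip_force: 51.8
```

```bash
python3 -c "
from h import *
go([.5975,.226,.31],70)"
```

```text
pos [ 0.5908 -0.0595  0.316 ] yang 83.02 q [-13.   8.  91.   0.  81. -96.] shift [ 28.1 284.2   6.2] turn 13.017860697151804
```

To row units: 250 mm / 750 = 0.3333, 232 mm / 750 = 0.3093, 13 degrees / 360 = 0.0361.

Call:
jog_arm(
  plan=[
    [[0.004,0.04,0],0.0056],
    [[0.008,0.0853,0],0.0111],
    [[0.0133,0.1333,0],0.0167],
    [[0.0187,0.1813,0],0.0222],
    [[0.024,0.2293,0],0.0278],
    [[0.028,0.2747,0],0.0306],
    [[0.0307,0.3093,0],0.0333],
    [[0.0333,0.3333,0],0.0361],
  ],
)

```text
time: 11.12
position: [0.5957, 0.193, 0.3158]
tcp_rot: [[-0.941, 0.339, -0.003], [0.339, 0.941, 0.0], [0.003, -0.001, -1.0]]
ft_force: [-0.3, -0.3, -3.1]
grip_width: 0.0237
grip_force: 51.7
```

To row units: 30 mm / 750 = 0.04, 26 mm / 750 = 0.0347.

Call:
jog_arm(
  plan=[
    [[0,0.0133,0],0],
    [[0,0.0267,0.0027],0],
    [[0,0.0347,0.0053],0],
    [[0,0.04,0.008],0],
    [[0,0.04,0.008],0],
    [[0,0.04,0.008],0],
    [[0,0.04,0.008],0],
    [[0,0.04,0.008],0],
  ],
)

```text
time: 11.78
position: [0.6072, 0.2177, 0.3121]
tcp_rot: [[-0.94, 0.341, 0.0], [0.341, 0.94, -0.0], [-0.0, -0.0, -1.0]]
ft_force: [0.3, -0.0, -1.8]
grip_width: 0.0235
grip_force: 51.7
```

```bash
python3 -c "
from h import *
go([.5975,.226,.26],70)"
```

```text
pos [0.6072 0.2177 0.3121] yang 70.09 q [ 13.  15.  84.  -0.  81. -57.] shift [12.   4.5 52.1] turn 0.08565779320980482
```

To row units: 52 mm / 750 = 0.0693, 48 mm / 750 = 0.064.

Call:
jog_arm(
  plan=[
    [[0.004,0.0013,0.0107],0],
    [[0.008,0.0027,0.024],0],
    [[0.012,0.004,0.04],0],
    [[0.016,0.0053,0.056],0],
    [[0.016,0.0053,0.064],0],
    [[0.016,0.0053,0.0693],0],
    [[0.016,0.0053,0.0693],0],
    [[0.016,0.0053,0.0693],0],
  ],
)

```text
time: 12.45
position: [0.5972, 0.2263, 0.2598]
tcp_rot: [[-0.941, 0.34, -0.0], [0.34, 0.941, -0.0], [0.0, -0.0, -1.0]]
ft_force: [-0.0, -1.2, -2.7]
grip_width: 0.0234
grip_force: 51.8
```

Run:
```python
from h import *
go([.5975,.226,.229],70)
t=snap('side');s=snap('top')
np.savez('pics/side1.npz',P=cloud(t),**t);np.savez('pics/top1.npz',P=cloud(s),**s)
cv2.imwrite('pics/s3.png',np.hstack([cv2.resize(t['color'][100:230,210:330],None,fx=3.3,fy=3.3),cv2.resize(s['color'][140:270,130:250],None,fx=3.3,fy=3.3)])[:,:,::-1])
```

```text
pos [0.5972 0.2263 0.2598] yang 70.14 q [ 14.  16.  88.  -0.  76. -56.] shift [-0.4 -0.2 30.8] turn 0.1419879839632472
```

View pics/s3.png

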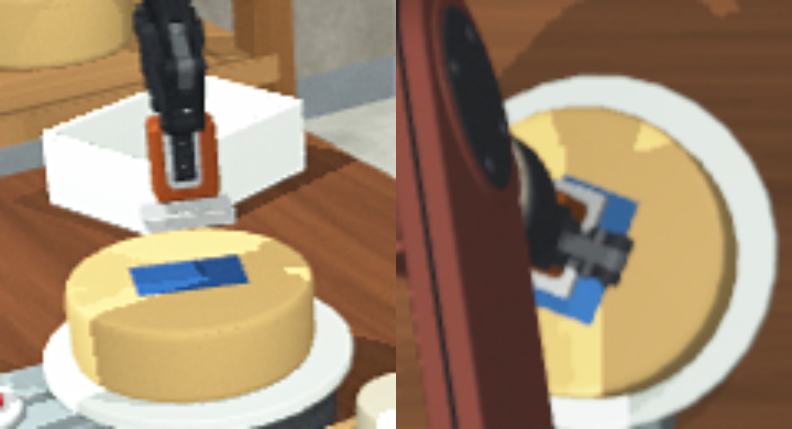

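The foot sits over the plaque, edges parallel (side crop: foot (188,214), plaque (188,275)). I'll descend most of the way, then measure the foot.

To row units: 26 mm / 750 = 0.0347, 23 mm / 750 = 0.0307.

Call:
jog_arm(
  plan=[
    [[0,0,0.0053],0],
    [[0,0,0.012],0],
    [[0,0,0.0187],0],
    [[0,0,0.0253],0],
    [[0,0,0.0307],0],
    [[0,0,0.0347],0],
    [[0,0,0.0347],0],
    [[0,0,0.0347],0],
  ],
)

```text
time: 13.22
position: [0.597, 0.2263, 0.2336]
tcp_rot: [[-0.941, 0.34, -0.001], [0.34, 0.941, -0.0], [0.0, -0.0, -1.0]]
ft_force: [0.4, -0.2, -1.9]
grip_width: 0.0236
grip_force: 51.8
```

Run:
```python
from h import *
go([.5975,.226,.229],70)
t=snap('side'); P=cloud(t);x,y,z=np.moveaxis(P,2,0);H,S,V=cv2.split(cv2.cvtColor(t['color'],cv2.COLOR_RGB2HSV))
m=((S<70)&(V>100)&(np.hypot(x-.597,y-.226)<.05)&(z>.118)&(z<.152)).astype(np.uint8)
n,l,st,_=cv2.connectedComponentsWithStats(m);i=1+st[1:,4].argmax();m=l==i;q=P[m];print(st[i],'z',np.percentile(q[:,2],[2,10,50,90,98]).round(4))
a=np.radians(-20);L=np.array([np.cos(a),np.sin(a)]);N=np.array([-np.sin(a),np.cos(a)])
d=q[:,:2]-[.5975,.226];print('along',np.percentile(d@L,[1,50,99]).round(4),'across',np.percentile(d@N,[1,50,99]).round(4))
# bottom front edge by rays: lowest foot pixel per column, at assumed z
v,u=np.nonzero(m)
for zz in(.128,.130,.132):
    cols=np.unique(u); e=np.array([(c,v[u==c].max()+.5) for c in cols]); r=ray(t,e,zz)[:,:2]-[.5975,.226]
    k=slice(2,-2);b=np.polyfit((r@L)[k],(r@N)[k],1);print(zz,'edge ends along',(r@L).min().round(4),(r@L).max().round(4),'across',b[1].round(4),'tilt deg',np.degrees(b[0]).round(2))
k=((H>100)&(H<130)&(S>120)&(abs(z-.115)<.008));v,u=np.nonzero(k);r=ray(t,np.c_[u,v],.115)[:,:2]-[.5975,.226]
print('plaque along',(r@L).min().round(4),(r@L).max().round(4),'across',(r@N).min().round(4),(r@N).max().round(4))
cv2.imwrite('pics/s4.png',cv2.resize(t['color'][130:220,210:330],None,fx=6,fy=6,interpolation=0)[:,:,::-1])
```

```text
pos [0.597  0.2263 0.2336] yang 70.14 q [ 14.  18.  89.  -0.  73. -56.] shift [-0.6 -0.1  4.6] turn 0.1379848162057442
[253 170  29  12 239] z [0.1299 0.1316 0.1386 0.143  0.1465]
along [-0.0275  0.0006  0.0319] across [-0.019  -0.0116  0.0129]
0.128 edge ends along -0.0265 0.0315 across -0.011 tilt deg -0.13
0.13 edge ends along -0.0269 0.0308 across -0.0153 tilt deg -0.13
0.132 edge ends along -0.0274 0.0301 across -0.0196 tilt deg -0.13
plaque along -0.0355 0.0377 across -0.021 0.0224
```

View pics/s4.png

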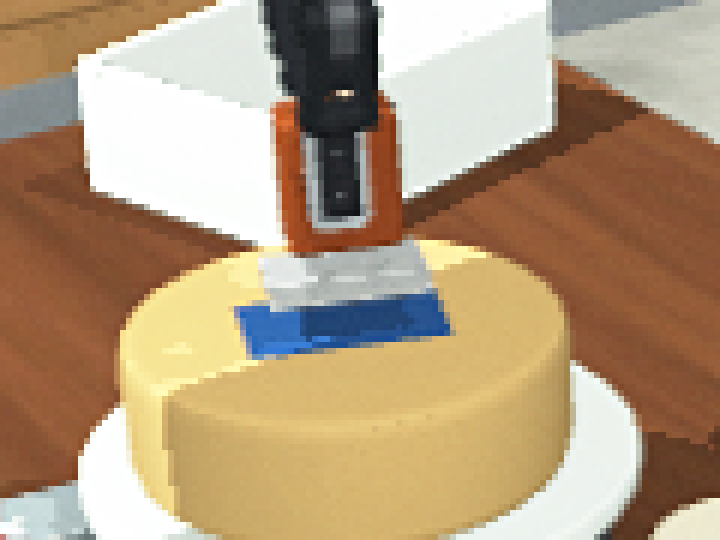

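Side view: the foot is level and parallel to the plaque, about 1 mm off-centre along its length, with its underside at about 130 mm. One final 5 mm descent with that trim.

To row units: 5 mm / 750 = 0.0067, 4 mm / 750 = 0.0053.

Call:
jog_arm(
  plan=[
    [[0.0007,0,0.0013],0],
    [[0.0013,0.0007,0.0027],0],
    [[0.0013,0.0007,0.004],0],
    [[0.0013,0.0007,0.0053],0],
    [[0.0013,0.0007,0.0067],0],
    [[0.0013,0.0007,0.0067],0],
    [[0.0013,0.0007,0.0067],0],
    [[0.0013,0.0007,0.0067],0],
  ],
)

```text
time: 13.93
position: [0.5963, 0.2271, 0.2289]
tcp_rot: [[-0.941, 0.34, 0.0], [0.34, 0.941, 0.0], [-0.0, 0.0, -1.0]]
ft_force: [0.3, -0.7, -1.5]
grip_width: 0.0239
grip_force: 51.8
```

Call:
jog_arm(
  plan=[
    [[0,0,0],0],
    [[0,0,0],0],
    [[0,0,0],0],
    [[0,0,0],0],
    [[0,0,0],0],
    [[0,0,0],0],
    [[0,0,0],0],
    [[0,0,0],0],
  ],
)

```text
time: 14.6
position: [0.5963, 0.2271, 0.2289]
tcp_rot: [[-0.941, 0.34, -0.0], [0.34, 0.941, -0.0], [0.0, -0.0, -1.0]]
ft_force: [0.9, 0.0, -2.2]
grip_width: 0.0232
grip_force: 51.8
```

Run:
```python
from h import *
go([.5967,.2265,.229],70)
t=snap('side'); P=cloud(t);x,y,z=np.moveaxis(P,2,0);H,S,V=cv2.split(cv2.cvtColor(t['color'],cv2.COLOR_RGB2HSV))
m=((S<70)&(V>100)&(np.hypot(x-.597,y-.226)<.05)&(z>.118)&(z<.150)).astype(np.uint8)
n,l,st,_=cv2.connectedComponentsWithStats(m);i=1+st[1:,4].argmax();q=P[l==i];print(st[i],'z',np.percentile(q[:,2],[2,10,50,90,98]).round(4))
a=np.radians(-20);L=np.array([np.cos(a),np.sin(a)])
d=(q[:,:2]-[.5975,.226])@L;print('along',np.percentile(d,[1,50,99]).round(4)); print(read_state()['ft_force'],abs(read_state()['qvel']).max())
```

```text
pos [0.5963 0.2271 0.2289] yang 70.14 q [ 14.  18.  89.   0.  73. -56.] shift [-0.6 -0.4 -0.1] turn 0.14024170035804673
[253 171  29  13 237] z [0.1253 0.1275 0.1341 0.1384 0.1417]
along [-0.0283 -0.0006  0.0303]
[-0.12667967  0.18443408 -2.24755083] 0.0019457724977070445
```

Foot underside is at about 125 mm, centred and still, carrying only the stamp's own weight. Handing in.

```bash
python3 -c "
from station import ticket
print(ticket.close_job())"
```

```text
the job is handed in; nothing more can be done
None
```

I turned the knob to its off stop, and the stamp is held still and level about 10 mm above the plaque, centred to about 1 mm and aligned with it. The job was handed in at about 15 s; no verdict was returned.

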